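# Stack the empty lens tray on the loaded one

### The arm

A 7-joint arm with a two-finger parallel gripper is mounted at the origin on the work surface. World frame = base frame: x ahead of the robot, y to its left, z up, the work surface at z = 0. Lengths are in m, angles in rad, forces in N, time in s.
With the tool pointing down it reaches from about 0.4 to 0.925 m from the base axis. Payload 5.6 kg.
Tool frame: the origin (TCP) lies midway between the tips of the shut fingers; the grasp point (between the pads) lies 19 mm behind it; z points along the fingers, y is the line along which they close (so a half turn about z gives the same grasp; the last joint's range is limited). The gripper opens to 85 mm and grips with 20 to 120 N. Pads are 22 mm wide; open, the fingers measure 114 mm over their backs; the gripper's body (76 mm by 85 mm) begins 54 mm behind the grasp point. The pads swing forward as they close: fully open they stand 13 mm farther back than shut.
Start: joints at [-0.043, 0.468, -0.012, 1.603, 0.006, 1.071, -0.056], TCP at [0.65, -0, 0.231] pointing down, gripper open.
Joint ranges: [-2.53, 2.53], [-0.31, 2.02], [-1.57, 1.55], [0.28, 2.44], [-1.29, 4.43], [0.15, 1.84], [-2.92, 2.92]. Speed limits (rad/s): [2.57, 2.57, 3.14, 3.14, 3.14, 3.14, 3.14].

### API

Orientations are given as a unit quaternion [w, x, y, z].
In Python, from station import robot gives the robot as it stands.
- The arm moves only by the shell command python3 -m handwheel 'ROWS'. ROWS is JSON, a list of rows, each a list of 5 numbers: the closure, from 0 (fully open) to 1 (shut), then the shift along the tool's x, y, z in units of 12 cm (1.0 is 12 cm), then the turn about the tool's z in units of pi rad (1.0 is pi rad). A call has exactly 10 rows; each row is the pose to reach, as a shift and turn from the pose commanded when the call began, along the tool's axes at that moment, turning the shorter way round; what a row does not reach only later rows make up. A row lasts 1/10 s, in which the tool goes at most 50 mm and 8.59 degrees, less where a joint would pass 70% of its speed; a pose out of reach is approached as far as the arm can. A call with a number of a shift or a turn outside -1 to 1 is refused whole. A call with a gripper value outside its range is refused whole. The fingers move at their own pace and stop on an object; the grip force is fixed at half the most. Time passes only in rows, so rows that repeat a pose let the fingers close, or fill a call up. It gives the time, the measured TCP pose, the force, the opening and the grip force at its end, in the units of the state.
- robot.read_state(): the state, without advancing time (a new reading comes with each control period).
- robot.capture(name): name is "scene" or "side" or "wrist"; returns a dict with "color" (384x512x3 uint8, red, green, blue), "mtx" (3x3 intrinsics, pixels), "R" (3x3) and "t" (3): a world point X has camera coordinates R X + t. Camera axes: x right, y down, z forward; pixel columns grow to the right and rows downward; lengths in m; the calibration is good to about 2 mm. A picture is of the moment at which its call begins. There is no depth.
- robot.finish_job(): hands the job in; it is judged then, once.
Trained networks look in the newest picture that a camera, given by its name, has taken for a name from the list of things; names that differ only in an ending like _2 or _b are one class to them, and where a whole thing is asked for, a point or a joint stands for the part that bears it (a point fixed in the world has none). Each returns a list of dicts, best first, with "p" (0 to 1); they miss things now and then, are a little off and sometimes report something else, mostly with a low value. They report only what shows in the picture. A call takes as long as a camera call.
- robot.find_in(camera, label): "box" ([left, top, right, bottom] in pixels, round what is visible of it).
- robot.cut_out(camera, label): "region" (384x512 bool, what is visible of it) and "box" ([left, top, right, bottom] in pixels, round what is visible of it).
The state is a dict: "t": time; "joint_positions": joint angles; "joint_velocities": joint speeds; "joint_torque": joint torques, N m; "ee_pos": TCP position; "tool_rot": TCP orientation; "wrist_force": force on the tool from outside, world axes, zero at the start; "torque": the same for the moment, N m; "opening": opening from 0.0 (shut) to 1.0 (fully open); "gripper_force": force on a finger pad.
Only numpy, scipy, OpenCV 4.12 (cv2) and the standard library are available. Lean on these libraries where they do the work, as an engineer would, in place of code of your own. Each camera call takes 0.05 s, during which the arm holds its last target. There are 200 camera calls.

### The job

Put the empty stack-nest tray on top of the tray with the lenses in it, turned end for end so that its thumb tab is at the opposite end from the lower tray's tab and it is held up level on the lower tray's rim lugs, seated inside the rim, instead of nesting down onto the lenses. Set it down before letting go. Leave the loaded tray and the plain lugless tray where they are.

Things in the scene. Friction and masses are not known exactly. Their poses are not given: they have to be found in the camera images.
- spare: Empty grey stack-nest tray to pick up, 180 long (x, tab end +x) x 64 wide x 44 mm high, 0.11-0.23 kg. Origin: centre of underside, z up. Walls flare from a 156 x 44 base to an upright rim band (z 30-44, 64 over the long sides): grip across the band. On the counter, tab to robot's left within 15 deg; nearer or farther of the two lug trays. Windows 28 wide in sides and base below its lugs.
- loaded: Same make, size, origin, axes and facing as spare; loose on the counter, two 38 mm lenses with black blocks on its floor (15 mm high, below the lugs). Four inward rim lugs, tops at z = 38 mm (6 below the rim), at x = +60 and -24 mm on both long sides, 20 long, reaching in to 10 mm from the centre line. Seated on them, spare's underside is 38 mm above this one's. Opening in the rim 175 x 59.
- spare_tab (a point): Tip of the empty tray's thumb tab, a flat lip 36 mm wide sticking 15 mm out of one end of the rim (none at the other end): 105 mm along +x from the tray's origin, z = 41 mm. Put in the same way round, a tray's windows drop over the lugs and it nests; turned half round, its base rests on them with 9 mm play lengthways, 7 mm sideways, 5 deg.
- plain_tray: Bystander: smaller plain grey tray, 150 x 60 x 30 mm, upright walls, no lugs, windows or tab. Origin: centre of its underside, x along its length. To be left alone. It stands off to one side of the robot; a white bottle 140 mm tall, 52 across, off to the other.

How it is judged:
By the outcome, as a careful person would: the job done as asked, in the order asked, and still so for the second after the job is handed in, with the robot touching nothing.
It also fails if it takes over 38 s, if anything falls off the work surface, if the arm or the gripper's body presses on something with over 40 N, if the wrist force passes 120 N, or if a joint passes its speed limit or range.

## Working session

There is one attempt and no reset: what is moved stays moved. The work goes in short steps, Python scripts to look and compute and a shell command to move; the robot and the scene stay as the last step left them, time stands still between calls to the robot, and variables do not carry over. Pictures are saved under pics/ and viewed, at most 10 in all, crops included, and the job is handed in when it is done.

```bash
mkdir -p pics; cat > h.py <<'E'
from station import robot
import numpy as np, cv2
def snap(cam,name):
    c=robot.capture(cam); cv2.imwrite(f'pics/{name}.png',c['color'][:,:,::-1]); return c
def ray(c,u,v,z):
    K,R,t=map(np.array,(c['mtx'],c['R'],c['t']))
    d=R.T@np.linalg.solve(K,[u,v,1.]); o=-R.T@t
    return o+d*(z-o[2])/d[2]
def proj(c,X):
    K,R,t=map(np.array,(c['mtx'],c['R'],c['t'])); p=(R@np.atleast_2d(X).T).T+t
    q=(K@p.T).T; return q[:,:2]/q[:,2:]
E
python3 - <<'E'
from h import *
ims=[]
for k in("scene","side","wrist"):
    c=snap(k,k+"1"); ims.append(c['color'])
    print(k,(-np.array(c['R']).T@c['t']).round(3),np.array(c['R'])[2].round(2),c['mtx'][0][0])
    for l in("spare","loaded","spare_tab","plain_tray"):
        print(l,[(np.round(d['box']).tolist(),round(d['p'],2)) for d in robot.find_in(k,l)])
s=robot.read_state();print(s['tool_rot'],s['ee_pos'],s['t'])
m=np.vstack([np.hstack(ims[:2]),np.hstack([ims[2],ims[2]*0])])
cv2.imwrite('pics/m.png',cv2.resize(m,(800,600))[:,:,::-1])
E
```

```text
scene [ 1.174 -0.499  0.857] [-0.53  0.44 -0.72] 461.8195261936325
spare [([262.0, 166.0, 336.0, 216.0], 0.7)]
loaded [([171.0, 154.0, 242.0, 206.0], 0.85), ([259.0, 172.0, 336.0, 219.0], 0.75)]
spare_tab [([259.0, 169.0, 336.0, 220.0], 0.94)]
plain_tray [([327.0, 125.0, 384.0, 166.0], 0.92)]
side [0.429 0.713 0.516] [ 0.19 -0.81 -0.55] 391.4410193239328
spare [([196.0, 181.0, 262.0, 247.0], 0.68)]
loaded [([303.0, 162.0, 343.0, 216.0], 0.67)]
spare_tab [([191.0, 184.0, 260.0, 248.0], 0.75)]
plain_tray [([157.0, 294.0, 260.0, 341.0], 0.89)]
wrist [0.651 0.082 0.373] [ 0.   -0.32 -0.95] 325.5274424886643
spare [([200.0, 2.0, 298.0, 179.0], 0.76)]
loaded [([36.0, 129.0, 124.0, 296.0], 0.74)]
spare_tab [([200.0, 0.0, 294.0, 181.0], 0.61)]
plain_tray []
[4.21123512e-05 7.07133385e-01 7.07080176e-01 1.23110781e-05] [ 6.50006886e-01 -5.63065209e-05  2.31325660e-01] 0.75
```

View pics/m.png

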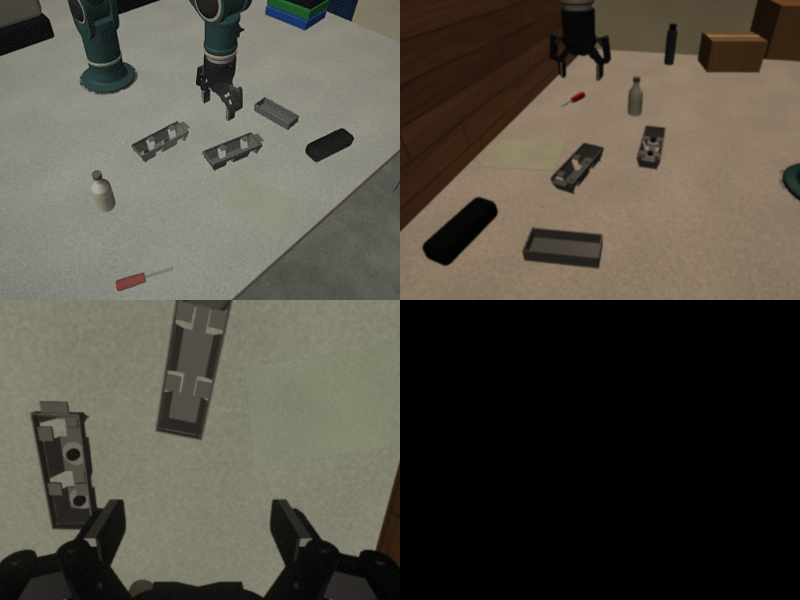

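```bash
cat >> h.py <<'E'
from scipy.optimize import minimize
def tray(p,dz=0):
    x,y,a=p; M=np.array([[np.cos(a),-np.sin(a)],[np.sin(a),np.cos(a)]])
    box=lambda x0,x1,w,z:np.array([[x0,-w,z],[x1,-w,z],[x1,w,z],[x0,w,z]])
    parts=[np.vstack([box(-.078,.078,.022,0),box(-.09,.09,.032,.03),box(-.09,.09,.032,.044)]),np.vstack([box(.088,.105,.018,.040),box(.088,.105,.018,.042)])]
    return [np.c_[q[:,:2]@M.T+[x,y],q[:,2]+dz] for q in parts]
def sil(c,p,dz=0,s=4):
    m=np.zeros((384*s,512*s),np.uint8)
    for q in tray(p,dz):
        cv2.fillConvexPoly(m,cv2.convexHull(np.round((proj(c,q)+.5)*s).astype(np.int32)),1)
    return cv2.resize(m.astype(np.float32),(512,384),interpolation=cv2.INTER_AREA)
def fit(views,p0,dz=0):
    def cost(p):
        return sum(1-np.minimum(a,m).sum()/np.maximum(a,m).sum() for c,m in views for a in [sil(c,p,dz)])
    best=None
    for st in(.015,.004):
        r=minimize(cost,p0,method='Nelder-Mead',options=dict(initial_simplex=np.array([p0]+[np.array(p0)+d for d in np.diag([st,st,st*8])]),xatol=1e-4,fatol=1e-5,maxiter=150)); p0=r.x
    return r.x,r.fun/len(views)
def mask(cam,label,near,c):
    best=None
    for d in robot.cut_out(cam,label):
        b=d['box']; u=proj(c,[*near,.02])[0]
        e=np.hypot((b[0]+b[2])/2-u[0],(b[1]+b[3])/2-u[1])
        if best is None or e<best[0]: best=(e,d['region'])
    if best is None or best[0]>45: return None
    return cv2.morphologyEx(best[1].astype(np.uint8),cv2.MORPH_CLOSE,np.ones((9,9))).astype(np.float32)
E
python3 - <<'E'
from h import *
C={k:robot.capture(k) for k in("scene","side","wrist")}
G={}
for l,px in(("spare",(250,75)),("loaded",(80,212))):
    G[l]=ray(C['wrist'],*px,.02)[:2]
    print(l,G[l])
out={}
for l in G:
    V={}
    for k in C:
        for lab in((l,'loaded','spare_tab')):
            m=mask(k,lab,G[l],C[k])
            if m is not None: V[k]=(C[k],m);break
    for k in V: print(l,k,V[k][1].sum(),*[np.round(x,4) for x in fit([V[k]],[*G[l],1.5])])
    r=fit(list(V.values()),[*G[l],1.5]); print(l,'ALL',r[0].round(4),r[1]); out[l]=r[0]
ims=[]
for k in("scene","side","wrist"):
    im=cv2.resize(C[k]['color'],None,fx=4,fy=4)
    for l in out:
        for q in tray(out[l]):
            P=np.round((proj(C[k],q)+.5)*4).astype(np.int32)
            for i in range(0,len(P),4): cv2.polylines(im,[P[i:i+4]],True,(255,0,0) if l=='spare' else (0,255,0),1)
    x,y=np.mean([proj(C[k],[*out[l][:2],.03])[0] for l in out],0)*4
    w=400 if k!='wrist' else 700
    x=int(np.clip(x,w,2048-w));y=int(np.clip(y,w*.75,1536-w*.75)); h=int(w*.75)
    ims.append(cv2.resize(im[y-h:y+h,x-w:x+w],(400,300)if k!='wrist' else (800,600)))
cv2.imwrite('pics/f1.png',np.hstack([cv2.resize(np.vstack(ims[:2]),(400,600)),cv2.resize(ims[2],(400,600),interpolation=cv2.INTER_AREA)])[:,:,::-1])
E
```

```text
spare [0.64898282 0.08891198]
loaded [ 0.44976427 -0.06178385]
spare scene 1899.0 [0.6429 0.0777 1.3685] 0.0669
spare side 2205.0 [0.6416 0.0794 1.3774] 0.0516
spare wrist 11777.0 [0.6435 0.0795 1.3725] 0.0122
spare ALL [0.6431 0.0787 1.3709] 0.04819591840108236
loaded scene 1719.0 [ 0.4614 -0.069   1.5675] 0.1219
loaded side 1553.0 [ 0.4607 -0.0675  1.5482] 0.0326
loaded wrist 8218.0 [ 0.4623 -0.0673  1.5474] 0.2287
loaded ALL [ 0.4614 -0.068   1.5461] 0.13476608196894327
```

View pics/f1.png

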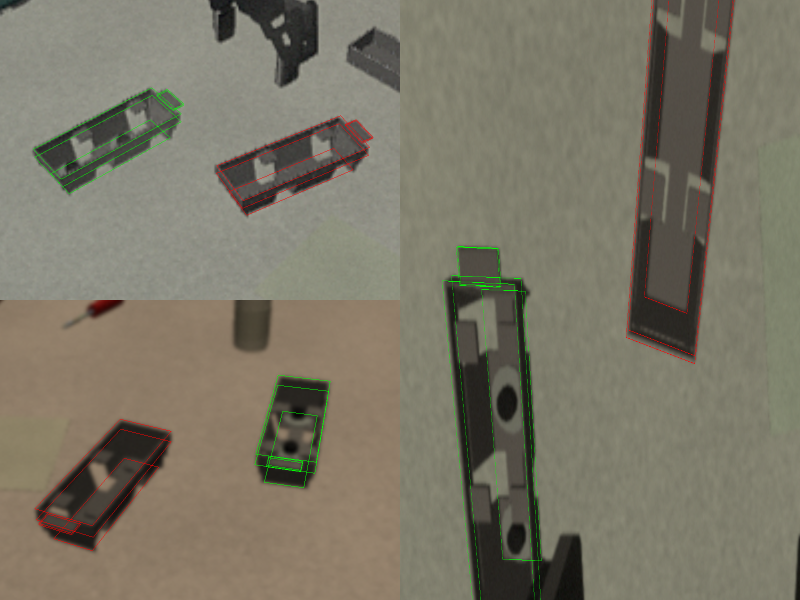

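```bash
python3 - <<'E'
from h import *
C={k:robot.capture(k) for k in("scene","side")}
print('bottle base',ray(C['scene'],133,268,0),ray(C['side'],(635-400)*1.28,115*1.28,0))
print('plain',ray(C['side'],208,318,.02))
E
python3 -m handwheel '[[0,0.66,-0.058,0,-0.47],[0,0.66,-0.058,0,-0.47],[0,0.66,-0.058,0,-0.47],[0,0.66,-0.058,0,-0.47],[0,0.66,-0.058,0,-0.47],[0,0.66,-0.058,0,-0.47],[0,0.66,-0.058,0,-0.47],[0,0.66,-0.058,0,-0.47],[0,0.66,-0.058,0,-0.47],[0,0.66,-0.058,0,-0.47]]'
python3 -m handwheel '[[0,0,0,0,-0.467],[0,0,0,0,-0.467],[0,0,0,0,-0.467],[0,0,0,0,-0.467],[0,0,0,0,-0.467],[0,0,0,0,-0.467],[0,0,0,0,-0.467],[0,0,0,0,-0.467],[0,0,0,0,-0.467],[0,0,0,0,-0.467]]'
python3 - <<'E'
from h import *
from scipy.spatial.transform import Rotation as Ro
s=robot.read_state(); w,x,y,z=s['tool_rot']; M=Ro.from_quat([x,y,z,w]).as_matrix()
print(s['t'],s['ee_pos'],np.round(s['joint_positions'],3)); print(M.round(3), 'yaw',np.arctan2(M[1,0],M[0,0]),'want',1.371-np.pi)
print('delta tool mm',(M.T@(np.array([.6431,.0787,.014])-s['ee_pos'])/.12).round(4))
E
```

```text
bottle base [ 0.55543224 -0.33699861  0.        ] [ 0.54137986 -0.30637932  0.        ]
plain [0.59785606 0.34258127 0.02      ]
t: 2.3
ee_pos: [0.6431, 0.0791, 0.2313]
tool_rot: [0.0, 0.044, 0.999, -0.0]
wrist_force: [0.2, 0.7, 0.7]
opening: 1.0
gripper_force: 0.0
t: 3.3
ee_pos: [0.6431, 0.0789, 0.2313]
tool_rot: [-0.0, -0.636, 0.772, -0.0]
wrist_force: [0.2, -0.0, 0.9]
opening: 0.999
gripper_force: 0.0
3.3 [0.64313286 0.07891075 0.23126283] [ 0.283  0.561 -0.656  1.575  0.367  1.131  2.493]
[[-0.192 -0.981  0.   ]
 [-0.981  0.192 -0.   ]
 [ 0.    -0.    -1.   ]] yaw -1.7636239442799386 want -1.7705926535897931
delta tool mm [1.6000e-03 1.0000e-04 1.8105e+00]
```

```bash

python3 -m handwheel '[[0,0,0,0.3,0.002],[0,0,0,0.6,0.002],[0,0,0,0.9,0.002],[0,0,0,1,0.002],[0,0,0,1,0.002],[0,0,0,1,0.002],[0,0,0,1,0.002],[0,0,0,1,0.002],[0,0,0,1,0.002],[0,0,0,1,0.002]]'
python3 -m handwheel '[[0,0,0,0.2,0],[0,0,0,0.4,0],[0,0,0,0.55,0],[0,0,0,0.65,0],[0,0,0,0.75,0],[0,0,0,0.81,0],[0,0,0,0.81,0],[0,0,0,0.81,0],[0.1,0,0,0.81,0],[0.15,0,0,0.81,0]]'
python3 -m handwheel '[[0.2,0,0,0,0],[0.3,0,0,0,0],[0.4,0,0,0,0],[0.6,0,0,0,0],[0.8,0,0,0,0],[1,0,0,0,0],[1,0,0,0,0],[1,0,0,0,0],[1,0,0,0,0],[1,0,0,0,0]]'
python3 - <<'E'
from h import *
c=snap('side','g1');d=snap('scene','g2')
a=cv2.resize(c['color'][130:280,150:350],(400,300));b=cv2.resize(d['color'][80:260,170:410],(400,300))
cv2.imwrite('pics/g.png',np.hstack([a,b])[:,:,::-1])
E
```

```text
t: 4.3
ee_pos: [0.6434, 0.0791, 0.112]
tool_rot: [0.0, -0.631, 0.776, -0.0]
wrist_force: [0.6, 0.4, 0.4]
opening: 1.002
gripper_force: 0.0
t: 5.3
ee_pos: [0.6436, 0.0792, 0.0149]
tool_rot: [0.001, -0.631, 0.776, -0.0]
wrist_force: [-0.6, -0.2, 0.2]
opening: 0.85
gripper_force: 0.0
t: 6.3
ee_pos: [0.6435, 0.0792, 0.0149]
tool_rot: [0.0, -0.631, 0.776, -0.0]
wrist_force: [-1.0, -0.7, 5.8]
opening: 0.741
gripper_force: 66.9
```

View pics/g.png

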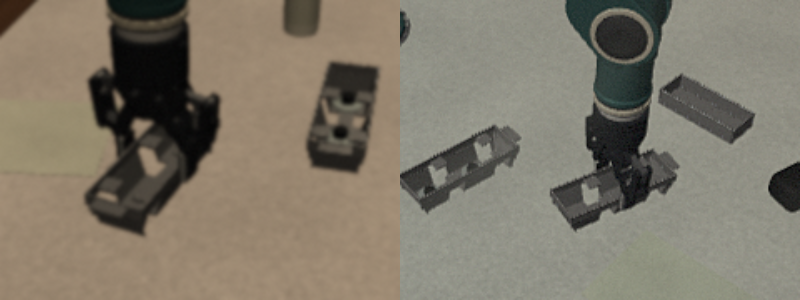

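```bash

python3 -m handwheel '[[1,0,0,-0.1,0],[1,0,0,-0.25,0],[1,0,0,-0.45,0],[1,0,0,-0.65,0.04],[1,0,0,-0.85,0.08],[1,0,0,-1,0.12],[1,0,0,-1,0.16],[1,0,0,-1,0.2],[1,0,0,-1,0.24],[1,0,0,-1,0.28]]'
python3 -m handwheel '[[1,0,0,0,0.04],[1,0,0,0,0.08],[1,0,0,0,0.12],[1,0,0,0,0.16],[1,0,0,0,0.2],[1,0,0,0,0.24],[1,0,0,0,0.28],[1,0,0,0,0.32],[1,0,0,0,0.36],[1,0,0,0,0.4]]'
python3 -m handwheel '[[1,0,0,0,0.04],[1,0,0,0,0.08],[1,0,0,0,0.12],[1,0,0,0,0.16],[1,0,0,0,0.2],[1,0,0,0,0.23],[1,0,0,0,0.25],[1,0,0,0,0.264],[1,0,0,0,0.264],[1,0,0,0,0.264]]'
cat >> h.py <<'E'
from scipy.spatial.transform import Rotation as Ro
def delta(X,yaw):
    s=robot.read_state(); w,x,y,z=s['tool_rot']; M=Ro.from_quat([x,y,z,w]).as_matrix()
    ya=np.arctan2(M[1,0],M[0,0]); d=(yaw-ya+np.pi)%(2*np.pi)-np.pi
    print(np.round(s['ee_pos'],4),'yaw',round(ya,4),'tool shift',(M.T@(np.array(X)-s['ee_pos'])/.12).round(3),'turn',round(-d/np.pi,4),'op',s['opening'],'q7',s['joint_positions'][6])
E
python3 -c "
from h import *
delta([.4614,-.068,.135],1.547)"
```

```text
t: 7.4
ee_pos: [0.6431, 0.0794, 0.1355]
tool_rot: [0.001, -0.239, 0.971, 0.0]
wrist_force: [0.3, 0.3, -1.7]
opening: 0.737
gripper_force: 66.2
t: 8.4
ee_pos: [0.643, 0.0798, 0.1353]
tool_rot: [0.0, 0.378, 0.926, 0.001]
wrist_force: [0.4, -0.0, -2.5]
opening: 0.737
gripper_force: 66.2
t: 9.4
ee_pos: [0.643, 0.0796, 0.1348]
tool_rot: [-0.0, 0.717, 0.698, 0.0]
wrist_force: [0.1, 0.1, -1.4]
opening: 0.737
gripper_force: 66.2
[0.643  0.0796 0.1348] yaw 1.544 tool shift [-1.27  -1.48  -0.004] turn -0.0009 op 0.7367897656848965 q7 -0.14915763739200966
```

```bash

python3 -m handwheel '[[1,-0.1,-0.1,0,0],[1,-0.2,-0.2,0,0],[1,-0.35,-0.35,0,0],[1,-0.5,-0.5,0,0],[1,-0.65,-0.65,0,0],[1,-0.8,-0.8,0,0],[1,-0.9,-0.9,0,0],[1,-1,-1,0,0],[1,-1,-1,0,0],[1,-1,-1,0,0]]'
python3 -m handwheel '[[1,-0.05,-0.1,0,0],[1,-0.1,-0.2,0,0],[1,-0.2,-0.3,0,0],[1,-0.25,-0.4,0,0],[1,-0.27,-0.45,0,0],[1,-0.27,-0.48,0,0],[1,-0.27,-0.48,0,0],[1,-0.27,-0.48,0,0],[1,-0.27,-0.48,0,0],[1,-0.27,-0.48,0,0]]'
python3 - <<'E'
from h import *
ims=[]
delta([.4614,-.068,.135],1.547)
for k in("scene","side"):
    c=robot.capture(k); im=cv2.resize(c['color'],None,fx=4,fy=4)
    for p,dz,col in(([.4614,-.068,1.547],0,(0,255,0)),([.4614,-.068,1.547+np.pi],.120,(255,0,0))):
        for q in tray(p,dz):
            P=np.round((proj(c,q)+.5)*4).astype(np.int32)
            for i in range(0,len(P),4): cv2.polylines(im,[P[i:i+4]],True,col,1)
    x,y=(proj(c,[.461,-.068,.08])[0]*4).astype(int)
    ims.append(cv2.resize(im[max(0,y-300):y+300,x-200:x+200],(400,600)))
cv2.imwrite('pics/p.png',np.hstack(ims)[:,:,::-1])
E
```

```text
t: 10.4
ee_pos: [0.5203, -0.0371, 0.1344]
tool_rot: [0.0, 0.717, 0.697, 0.001]
wrist_force: [-0.1, 0.8, -2.1]
opening: 0.737
gripper_force: 66.3
t: 11.4
ee_pos: [0.4616, -0.0679, 0.1341]
tool_rot: [0.0, 0.717, 0.697, 0.0]
wrist_force: [-0.2, 0.4, -0.8]
opening: 0.738
gripper_force: 66.3
[ 0.4616 -0.0679  0.1341] yaw 1.5429 tool shift [-0.001 -0.002 -0.008] turn -0.0013 op 0.7380091631977572 q7 0.09756336115353033
```

View pics/p.png

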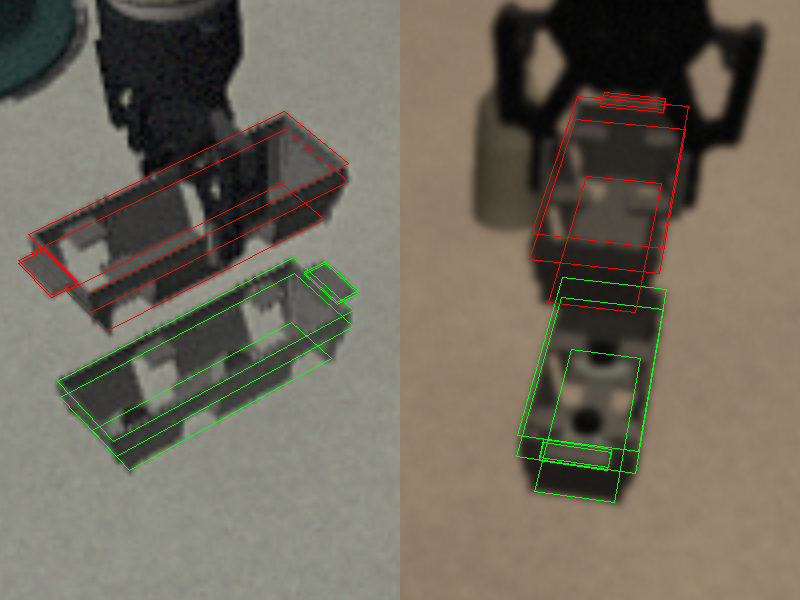

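```bash

python3 -m handwheel '[[1,0,0,0.1,-0.001],[1,0,0,0.2,-0.001],[1,0,0,0.3,-0.001],[1,0,0,0.4,-0.001],[1,0,0,0.47,-0.001],[1,0,0,0.52,-0.001],[1,0,0,0.56,-0.001],[1,0,0,0.59,-0.001],[1,0,0,0.61,-0.001],[1,0,0,0.61,-0.001]]'
python3 -m handwheel '[[1,0,0,0.007,0],[1,0,0,0.014,0],[1,0,0,0.02,0],[1,0,0,0.026,0],[1,0,0,0.032,0],[1,0,0,0.038,0],[1,0,0,0.044,0],[1,0,0,0.048,0],[1,0,0,0.048,0],[1,0,0,0.048,0]]'
```

```text
t: 12.5
ee_pos: [0.4612, -0.0681, 0.0608]
tool_rot: [-0.0, 0.716, 0.698, -0.0]
wrist_force: [0.2, 0.5, -1.2]
opening: 0.734
gripper_force: 66.3
t: 13.5
ee_pos: [0.4612, -0.0682, 0.0551]
tool_rot: [0.0, 0.716, 0.698, -0.0]
wrist_force: [0.8, -0.9, -1.8]
opening: 0.732
gripper_force: 66.3
```

```bash

python3 -m handwheel '[[1,0,0,0.004,0],[1,0,0,0.008,0],[1,0,0,0.012,0],[1,0,0,0.016,0],[1,0,0,0.018,0],[1,0,0,0.018,0],[1,0,0,0.018,0],[1,0,0,0.018,0],[1,0,0,0.018,0],[1,0,0,0.018,0]]'
python3 - <<'E'
from h import *
ims=[]
for k in("scene","side"):
    c=robot.capture(k); im=cv2.resize(c['color'],None,fx=4,fy=4)
    x,y=(proj(c,[.461,-.068,.06])[0]*4).astype(int)
    ims.append(cv2.resize(im[max(0,y-225):y+225,x-150:x+150],(400,600)))
cv2.imwrite('pics/q.png',np.hstack(ims)[:,:,::-1])
E
```

```text
t: 14.5
ee_pos: [0.4612, -0.0682, 0.053]
tool_rot: [0.0, 0.716, 0.698, 0.0]
wrist_force: [-0.4, 0.3, -2.0]
opening: 0.742
gripper_force: 66.3
```

View pics/q.png

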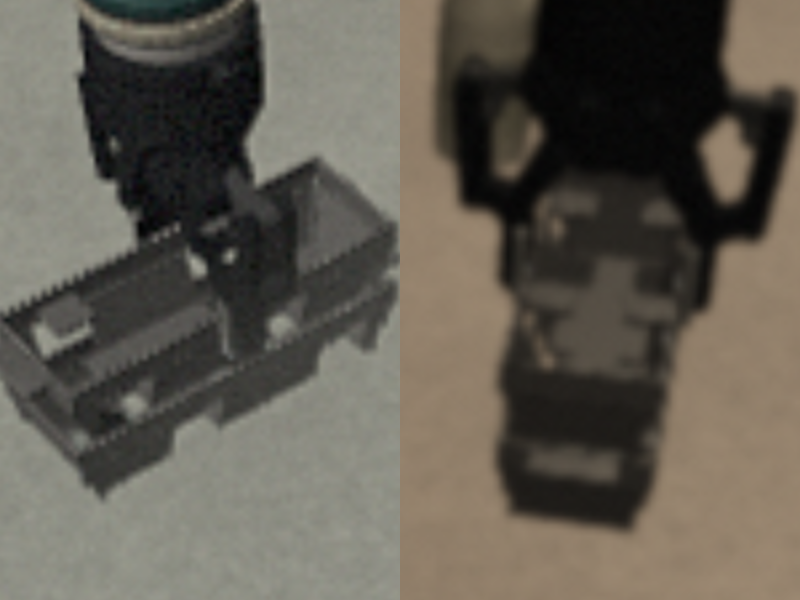

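```bash

python3 -m handwheel '[[1,0,0,0.003,0],[1,0,0,0.006,0],[1,0,0,0.008,0],[1,0,0,0.008,0],[1,0,0,0.008,0],[1,0,0,0.008,0],[1,0,0,0.008,0],[1,0,0,0.008,0],[1,0,0,0.008,0],[1,0,0,0.008,0]]'
```

```text
t: 15.6
ee_pos: [0.4613, -0.0682, 0.0528]
tool_rot: [0.0, 0.716, 0.698, 0.0]
wrist_force: [-3.0, 2.5, 8.8]
opening: 0.738
gripper_force: 67.6
```

```bash

python3 -m handwheel '[[0.25,0,0,0,0],[0.22,0,0,0,0],[0.2,0,0,0,0],[0.15,0,0,0,0],[0.1,0,0,0,0],[0,0,0,0,0],[0,0,0,0,0],[0,0,0,0,0],[0,0,0,0,0],[0,0,0,0,0]]'
python3 -m handwheel '[[0,0,0,-0.05,0],[0,0,0,-0.1,0],[0,0,0,-0.2,0],[0,0,0,-0.3,0],[0,0,0,-0.5,0],[0,0,0,-0.7,0],[0,0,0,-0.9,0],[0,0,0,-1,0],[0,0,0,-1,0],[0,0,0,-1,0]]'
python3 - <<'E'
from h import *
ims=[]
for k in("scene","side"):
    c=robot.capture(k); im=cv2.resize(c['color'],None,fx=4,fy=4)
    for p,dz,col in(([.4614,-.068,1.547],0,(0,255,0)),([.4614,-.068,1.547+np.pi],.038,(255,0,0))):
        P=np.round((proj(c,tray(p,dz)[0][8:])+.5)*4).astype(np.int32)
        cv2.polylines(im,[P],True,col,1)
    x,y=(proj(c,[.461,-.068,.06])[0]*4).astype(int)
    ims.append(cv2.resize(im[max(0,y-225):y+225,x-150:x+150],(400,600)))
cv2.imwrite('pics/r.png',np.hstack(ims)[:,:,::-1])
E
```

```text
t: 16.6
ee_pos: [0.4612, -0.0682, 0.052]
tool_rot: [0.0, 0.716, 0.698, -0.0]
wrist_force: [-0.6, 0.6, 0.5]
opening: 1.001
gripper_force: 0.0
t: 17.6
ee_pos: [0.4609, -0.0681, 0.1718]
tool_rot: [-0.0, 0.716, 0.698, -0.0]
wrist_force: [-0.6, -0.4, -0.6]
opening: 1.001
gripper_force: 0.0
```

View pics/r.png

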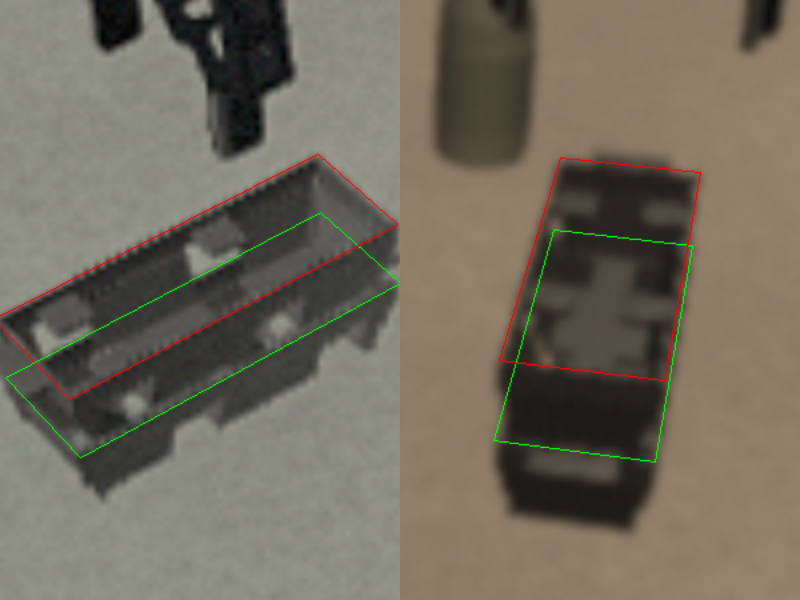

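The view shows the spare tray level at the predicted height of 38 mm, with its rim outlines matching in both views. Its tab is at the far end and the loaded tray hasn't moved.

```bash
python3 -c "
from station import robot
print(robot.finish_job())"
```

```text
the job is handed in; nothing more can be done
None
```

The empty tray is turned end for end and sits level on the loaded tray's lugs, inside its rim; I set it down before letting go, moved the gripper clear and handed the job in at about 18 s.

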